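Tip a test slab out of its pocket and lay it on the balance

TASK

Tip the red test slab up in its pocket by pressing gently on its end with the white dot, so that it rests tilted with the other end raised, then take it by the raised end and lay it flat on the balance pan, dotted face up, centred and lengthwise along the pan, setting it down without dropping it, and let go. Leave the blue slab lying in its pocket and do not knock over or push away the other things on the bench.

Things in the scene. Friction and masses are not known exactly. Their poses are not given: they have to be found in the camera images.
- slab_red: Red rigid slab, 150 x 60 x 25 mm (x, y, z), 0.2 to 0.4 kg. Origin at the centre of its underside, x along its length, z out of its dotted top face. The white dot marks its press end (-x). It lies level in one of the holder's two pockets, top 2 mm below the rim, too close to the walls to be gripped. Tilting it may slide it a few mm along x.
- red_dot (a point): White dot, 18 mm across, on the red slab's top face at x = -50 mm: press here, downwards. Less than 1 N starts it tipping over the ridge. Pushed on until it feels hard (dot about 25 mm lower, slab lying on the slope, 28 deg) it stays tilted when released; pushed less it may fall back level, pushed on past that it is strained.
- red_end (a point): Point on the red slab's top face, 14 mm from the end away from the dot (x = +61 mm). With the slab tilted, the top edge of this end stands about 30 mm above the holder's rim and its bottom edge about 7 mm; grip it here across the 60 mm width, square to the slab or from above, fingers at most 18 mm below the top face.
- slab_blue: Blue slab, same size, dot and axes, in the holder's other pocket; to be left lying there.
- holder: Fixed grey slab holder, 200 x 196 x 71 mm (x, y, z), left or right of the robot. Origin at the centre of its underside. Two pockets along x, centred at y = +50 and -50 mm (which slab is in which varies), 64 mm wide, from x = -80 to +77 mm; level floor 44 mm, rim 71 mm above the bench. A ridge crosses at x = -3 mm; beyond it, to -x, the floor slopes down at 28 deg.
- balance: Fixed white laboratory balance, housing 250 x 200 x 42 mm with a steel pan above it, black display at its -x end. Origin under the pan's centre at bench level; x along the pan's length. It stands on the other side of the robot from the holder.
- pan (a point): Centre of the pan's flat top, 54 mm above the bench; the pan is 190 x 110 mm, x along its length (axes as the balance), no rim, clear 12 mm above the housing's edge.
- reagent_jar: Brown glass jar, 60 mm across, 75 mm high, loose; bystander. Origin at its underside's centre.
- beaker: Open glass beaker, 70 mm across, 85 mm high, loose; bystander. Origin at its underside's centre.
- bottle: Brown glass bottle with black cap, 60 mm across, 130 mm high, loose; bystander. Origin at its underside's centre.
- weight: Brass calibration weight with a knob, 44 mm across, 72 mm high, loose, between holder and balance; bystander. Origin at its underside's centre.
Things that resemble listed ones, but are neither listed nor needed, are in the scene too. Of the things like the slab_red, leave any that is grey; of the rest the smaller one is meant.

How it is judged:
By the outcome, as a careful person would: the job done as asked, in the order asked, and still so for the second after the job is handed in, with the robot touching nothing.
It also fails if it takes over 51 s, if anything falls off the work surface, if the arm or the gripper's body presses on something with over 40 N, if the wrist force passes 120 N, or if a joint passes its speed limit or range.

ROBOT

A 7-joint arm with a two-finger parallel gripper is mounted at the origin on the work surface. World frame = base frame: x ahead of the robot, y to its left, z up, the work surface at z = 0. Lengths are in m, angles in rad, forces in N, time in s.
With the tool pointing down it reaches from about 0.425 to 0.925 m from the base axis. Payload 6.8 kg.
Tool frame: the origin (TCP) lies midway between the tips of the shut fingers; the grasp point (between the pads) lies 19 mm behind it; x points along the fingers, y is the direction in which the jaws open and shut, and the axes are right-handed (so a half turn about x gives the same grasp; the last joint's range is limited). The gripper opens to 85 mm and grips with 20 to 120 N. Pads are 22 mm wide; open, the fingers measure 114 mm over their backs; the gripper's body (76 mm by 85 mm) begins 54 mm behind the grasp point. The pads swing forward as they close: fully open they stand 13 mm farther back than shut.
Start: joints at [-1.319, 0.477, 0.022, 1.555, -0.011, 1.109, -0.083], TCP at [0.238, 0.632, 0.231] pointing down, gripper open.
Joint ranges: [-2.96, 2.96], [-0.34, 2.1], [-1.41, 1.46], [0.24, 2.44], [-1.37, 4.51], [0.17, 1.92], [-2.96, 2.96]. Speed limits (rad/s): [2.39, 2.39, 3.14, 3.14, 3.14, 3.14, 3.14].

INTERFACE

Orientations are given as a rotation vector (axis times angle).
In Python, from bench import r gives the robot as it stands.
- The arm moves only by the tool carry_out, never from a script. Its argument "targets" is one flat list of numbers, 7 for each row, row after row: the finger opening in m, from 0 to 0.0854, then the shift along the tool's x, y, z in m, then the turn, a rotation vector about the tool's x, y, z in units of 5 degrees (1.0 is 5 degrees). A call has 1 to 12 rows; each row is the pose to reach, as a shift and turn from the pose measured when the call began, along the tool's axes at that moment; what a row does not reach only later rows make up. A row lasts 1/8 s, in which the tool goes at most 62.5 mm and 10.7 degrees, less where a joint would pass 70% of its speed; a pose out of reach is approached as far as the arm can. A call with a gripper value outside its range is refused whole. The fingers move at their own pace and stop on an object; "squeeze" is the grip in N (left out, the last holds). Time passes only in rows, so rows that repeat a pose let the fingers close. It gives the time, the measured TCP pose, the force and the opening at its end, in the units of the state.
- r.get_obs(): the state, without advancing time (a new reading comes with each control period).
- r.grab_frame(name): name is "scene" or "side" or "wrist"; returns the picture (420x560x3 uint8, blue, green, red); there is no depth.
- r.camera_info(name): a dict with "fx", "fy", "cx", "cy" (pixels), "xyz" and "orientation" of the camera in the world. Camera axes: x right, y up, looking along -z (the intrinsics and any distortion apply to the point x, -y, -z); pixel columns grow to the right and rows downward; lengths in m; the calibration is good to about 2 mm. The wrist camera is an equidistant fisheye: a pixel r from the principal point sees the ray r / f radians off the axis. A picture is of the moment at which its call begins: read the wrist's pose just before it. camera_info takes no time and is no camera call; for the wrist camera it gives the pose at the moment of the call.
- r.hand_in(): hands the job in, once; it reports no verdict.
The state is a dict: "clock": time; "joints": joint angles; "qvel": joint speeds; "tau": joint torques, N m; "tcp_pos": TCP position; "orientation": TCP orientation; "contact_force": force on the tool from outside, world axes, zero at the start; "moment": the same for the moment, N m; "grip_width": finger opening in m.
Only numpy, scipy, OpenCV 4.12 (cv2) and the standard library are available. Lean on these libraries where they do the work, as an engineer would, in place of code of your own. Each camera call takes 0.05 s, during which the arm holds its last target. There are 200 camera calls.

## Working session

There is one attempt and no reset: what is moved stays moved. The work goes in short steps, Python scripts to look and compute and a tool call to move; the robot and the scene stay as the last step left them, time stands still between calls to the robot, and variables do not carry over. Pictures are saved under pics/ and viewed, about 8 in all and at most 12, crops included, and the job is handed in when it is done.

Besides the shell and the picture viewer there is one more tool, called after "Call:" as name(argument=value, ...), one argument or row to a line, values as JSON. carry_out: Moves the arm, as the interface text tells. Its arguments: {"type":"object","properties":{"targets":{"type":"array","items":{"type":"number"}},"squeeze":{"type":"number"}},"required":["targets"]}

```bash
mkdir -p pics; ls; python3 - <<'E'
from bench import r
import cv2,numpy as np
o=r.get_obs();print(o)
for n in("scene","side","wrist"):
    print(n,r.camera_info(n))
    cv2.imwrite(f"pics/{n}0.png",r.grab_frame(n))
a=cv2.imread("pics/scene0.png")
cv2.imwrite("pics/scene0b.png",cv2.resize(a,(800,600),interpolation=cv2.INTER_CUBIC))
E
```

```text
pics
{'clock': 0.0, 'joints': array([-1.31909969,  0.47778594,  0.02233216,  1.55646319, -0.01152271,
        1.10927595, -0.08312377]), 'qvel': array([-1.59905366e-03, -9.37275031e-05, -4.98646364e-04,  1.58672112e-03,
        1.32696647e-03, -9.84693340e-04, -4.53113037e-04]), 'tau': array([ 2.72472889e-04, -5.96447682e+01,  1.60764076e+00, -2.81199396e+01,
        1.25049221e-02,  9.05635301e-03,  2.01999927e-05]), 'tcp_pos': array([0.23745174, 0.63122394, 0.23033009]), 'orientation': array([ 0.28090684,  1.55251136, -0.28373423]), 'contact_force': array([ 0.54073467, -0.29390842, -0.25418512]), 'moment': array([-0.03538195, -0.02333438,  0.00169337]), 'grip_width': 0.0856862583710769}
scene {'fx': 524.3295011334587, 'fy': 524.3295011334587, 'cx': 281.30599102347117, 'cy': 207.80856027109368, 'xyz': array([ 1.31357576, -0.17836123,  1.12042488]), 'orientation': array([0.53894277, 0.47834618, 1.38601515])}
side {'fx': 411.39841085637727, 'fy': 411.39841085637727, 'cx': 274.46397376288644, 'cy': 201.40438296550178, 'xyz': array([0.31119109, 0.47963985, 0.70939517]), 'orientation': array([ 0.17944761, -1.06560132, -2.58812115])}
wrist {'fx': 325.19226210127806, 'fy': 325.19226210127806, 'cx': 281.6148244936793, 'cy': 213.9052110798835, 'xyz': array([0.17436631, 0.65573221, 0.37278364]), 'orientation': array([-0.2384356 , -0.16281603,  1.20323378])}
```

View pics/scene0b.png

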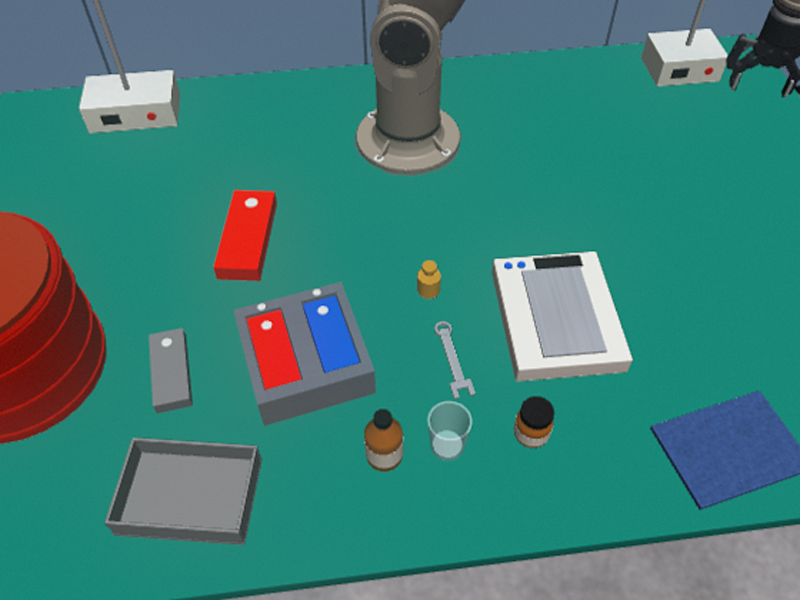

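View pics/side0.png

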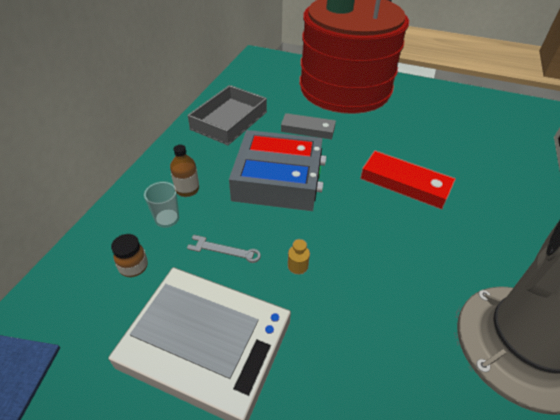

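In the scene picture (800x600) there are three similar slabs. Red in the holder is at (273,348), a larger loose red one at (245,235), and a grey one at (168,370). The one meant is the red slab in the pocket: it is smaller than the loose one and it lies in the holder. Next I measure it and confirm it in a crop.

```bash
cat > h.py <<'E'
import numpy as np,cv2
from scipy.spatial.transform import Rotation as R
from bench import r
def cast(info,uv,z,fish=False):
    uv=np.atleast_2d(np.asarray(uv,float)); a=(uv-[info["cx"],info["cy"]])/info["fx"]
    if fish:
        t=np.linalg.norm(a,axis=1,keepdims=True); d=np.c_[a*np.sin(t)/np.maximum(t,1e-9),np.cos(t)]
    else: d=np.c_[a,np.ones(len(a))]
    d=R.from_rotvec(info["orientation"]).apply(d*[1,-1,-1]); c=info["xyz"]
    return c+d*((z-c[2])/d[:,2:3])
def proj(info,P):
    p=R.from_rotvec(info["orientation"]).inv().apply(np.atleast_2d(P)-info["xyz"])*[1,-1,-1]
    return p[:,:2]/p[:,2:]*info["fx"]+[info["cx"],info["cy"]]
def blobs(m,amin=60):
    c,_=cv2.findContours(m.astype(np.uint8)*255,cv2.RETR_EXTERNAL,cv2.CHAIN_APPROX_NONE)
    return [k for k in c if cv2.contourArea(k)>amin]
def near(cs,uv): return min(cs,key=lambda k:np.linalg.norm(k[:,0].mean(0)-uv))
def rect(info,c,z,fish=False):
    P=cast(info,c[:,0],z,fish)[:,:2]
    (x,y),(w,h),_=b=cv2.minAreaRect((P*1000).astype(np.float32))
    bx=cv2.boxPoints(b); e=max([bx[1]-bx[0],bx[2]-bx[1]],key=np.linalg.norm)
    return np.array([x,y])/1000,sorted([w,h]),np.degrees(np.arctan2(e[1],e[0]))%180
E
python3 - <<'E'
from h import *
np.set_printoptions(precision=4,suppress=True)
seeds={"scene":dict(red=(191,243),blue=(231,233),big=(171,164),pan=(396,218)),"side":dict(red=(280,147),blue=(275,172),big=(408,178),pan=(195,328))}
for n in("scene","side"):
    I=r.camera_info(n); a=cv2.imread(f"pics/{n}0.png"); h=cv2.cvtColor(a,cv2.COLOR_BGR2HSV); H,S,V=cv2.split(h)
    red=((H<8)|(H>172))&(S>170)&(V>120); blue=(H>105)&(H<125)&(S>150)&(V>120); steel=(S<50)&(V>100)&(V<190); wh=(S<40)&(V>200)
    s=seeds[n]
    for k,m,z in(("red",red,.069),("blue",blue,.069),("big",red,.035),("pan",steel,.054)):
        c=near(blobs(m),s[k]);print(n,k,cv2.contourArea(c),*rect(I,c,z))
    for c in blobs(wh,10):
        A=cv2.contourArea(c)
        if A<150: uv=c[:,0].mean(0);print("  white",uv,A,cast(I,uv,.069)[0,:2])
    for nm,uv,z in ([("jar",(374,300),.07),("jarbase",(374,305),0),("beakerbase",(313,315),0),("bottlebase",(269,323),0),("weightbase",(300,205),0)] if n=="scene" else []): print(nm,cast(I,uv,z)[0,:2])
a=cv2.imread("pics/scene0.png")[110:310,90:300];cv2.imwrite("pics/crop1.png",cv2.resize(a,None,fx=2.9,fy=2.9,interpolation=cv2.INTER_CUBIC))
E
```

```text
scene red 1209.0 [ 0.5803 -0.3083] [59.96757125854492, 149.5987548828125] 11.5695915
scene blue 1177.5 [ 0.5611 -0.2103] [60.8712158203125, 151.05223083496094] 11.650519
scene big 1775.0 [ 0.2746 -0.3621] [89.78044891357422, 236.68499755859375] 171.53764
scene pan 2576.5 [0.5494 0.2062] [118.66742706298828, 203.66079711914062] 178.12276
  white [116.2667 239.0667] 18.5 [ 0.5451 -0.4877]
  white [186.3333 227.1333] 18.5 [ 0.531 -0.318]
  white [225.6667 216.6   ] 18.5 [ 0.511  -0.2196]
  white [175.7059 141.1765] 25.5 [ 0.2264 -0.343 ]
jar [0.7873 0.0945]
jarbase [0.7651 0.1096]
beakerbase [ 0.7722 -0.0377]
bottlebase [ 0.7791 -0.1419]
weightbase [ 0.4448 -0.0193]
side red 767.5 [ 0.5822 -0.3078] [57.677024841308594, 150.42030334472656] 11.336451
side blue 975.0 [ 0.5628 -0.2095] [59.030086517333984, 149.98422241210938] 11.39449
side big 1831.5 [ 0.265  -0.3562] [86.95479583740234, 207.8205108642578] 169.79492
side pan 6740.0 [0.5537 0.2044] [113.0320816040039, 192.7019500732422] 178.2755
  white [436.2353 182.8824] 22.5 [ 0.2012 -0.306 ]
```

View pics/crop1.png

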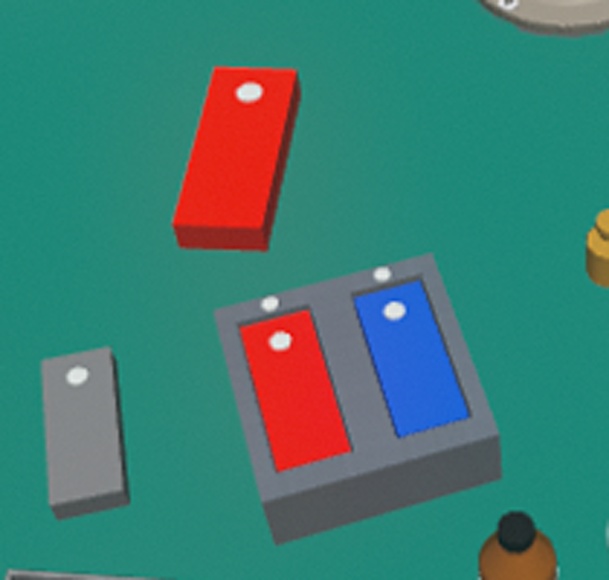

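Confirmed: the red slab in the left pocket has its dot towards the robot. Its centre is about (0.581,-0.308), yaw 11.5°, and 150x60 mm; the loose red one is bigger and the third is grey. On the way over I will pass above the pan for a wrist look.

```bash
cat >> h.py <<'E'
def frame(yaw,pitch=0,flip=1):
    """tool x down, y along +-slab y; yaw of slab x in deg; pitch (deg) leans about slab y: fingers' direction tilts to +slab x for pitch<0"""
    base=np.c_[[0,0,-1],[0,flip,0],np.cross([0,0,-1],[0,flip,0])]
    return R.from_euler("ZY",[yaw,pitch],degrees=True)*R.from_matrix(base)
def plan(pos,rot,P=None,Q=None):
    o=r.get_obs(); P=o["tcp_pos"] if P is None else np.array(P); Q=R.from_rotvec(o["orientation"]) if Q is None else Q
    d=Q.inv().apply(np.array(pos)-P); t=np.degrees((Q.inv()*rot).as_rotvec())/5
    print("shift",d.round(4),"turn",t.round(2),"dist %.3f ang %.1f"%(np.linalg.norm(d),np.linalg.norm(t)*5)); return d,t
E
python3 - <<'E'
from h import *
o=r.get_obs();Q=R.from_rotvec(o["orientation"]);print(Q.as_matrix().round(2))
for f in(1,-1):
    F=frame(-1.8,0,f); a=plan((.50,.2,.27),F)
    G=frame(11.5,0,f); plan((.526,-.319,.14),G,(.50,.2,.27),F)
    # yaw of tool y relative to radial direction now and at goal
    for nm,q,p in(("now",Q,o["tcp_pos"]),("pan",F,(.5,.2)),("press",G,(.526,-.319))):
        y=q.as_matrix()[:,1];print(nm,(np.degrees(np.arctan2(y[1],y[0])-np.arctan2(p[1],p[0]))+180)%360-180)
E
```

```text
[[-0.    0.35  0.94]
 [-0.    0.94 -0.35]
 [-1.   -0.    0.  ]]
shift [-0.039  -0.3114  0.3975] turn [-3.76 -0.    0.02] dist 0.506 ang 18.8
shift [ 0.13   -0.5179  0.0423] turn [-2.66  0.    0.  ] dist 0.536 ang 13.3
now 0.004473179524893567
pan 66.39859051364817
press 132.73529847775808
shift [-0.039  -0.3114  0.3975] turn [3.224e+01 2.000e-02 0.000e+00] dist 0.506 ang 161.2
shift [ 0.13    0.5179 -0.0423] turn [-2.66  0.    0.  ] dist 0.536 ang 13.3
now 0.004473179524893567
pan -113.60140948635181
press -47.26470152224195
```

Call:
carry_out(
  targets=[0,-0.039,-0.311,0.398,32.2,0,0,0,-0.039,-0.311,0.398,32.2,0,0,0,-0.039,-0.311,0.398,32.2,0,0,0,-0.039,-0.311,0.398,32.2,0,0,0,-0.039,-0.311,0.398,32.2,0,0,0,-0.039,-0.311,0.398,32.2,0,0,0,-0.039,-0.311,0.398,32.2,0,0,0,-0.039,-0.311,0.398,32.2,0,0,0,-0.039,-0.311,0.398,32.2,0,0,0,-0.039,-0.311,0.398,32.2,0,0,0,-0.039,-0.311,0.398,32.2,0,0,0,-0.039,-0.311,0.398,32.2,0,0],
  squeeze=30,
)

```text
clock: 1.65
tcp_pos: [0.5003, 0.2001, 0.2698]
orientation: [1.924, 0.517, -1.926]
contact_force: [0.3, 0.1, 0.1]
grip_width: -0.0
```

```bash
python3 - <<'E'
from h import *
np.set_printoptions(precision=4,suppress=True)
o=r.get_obs();I=r.camera_info("wrist");a=r.grab_frame("wrist");cv2.imwrite("pics/w1.png",a)
print(o["clock"],o["joints"],o["tcp_pos"])
h=cv2.cvtColor(a,cv2.COLOR_BGR2HSV);H,S,V=cv2.split(h)
for c in blobs((S<50)&(V>90)&(V<190),2000): print(cv2.contourArea(c),c[:,0].mean(0),*rect(I,c,.054,True))
plan((.526,-.319,.11),frame(11.5,0,-1))
E
```

```text
1.65 [-1.0079  0.2374  0.6124  1.8671 -0.1522  1.0848 -1.3824] [0.5003 0.2001 0.2698]
2201.5 [530.4676 300.5622] [ 0.5731 -0.2818] [205.0665740966797, 210.97886657714844] 11.523432
4455.0 [309.6937 151.9299] [0.5549 0.1925] [58.663570404052734, 188.20606994628906] 177.44183
shift [0.1606 0.4635 0.2347] turn [ 3.64  0.01 -0.01] dist 0.544 ang 18.2
```

View pics/w1.png

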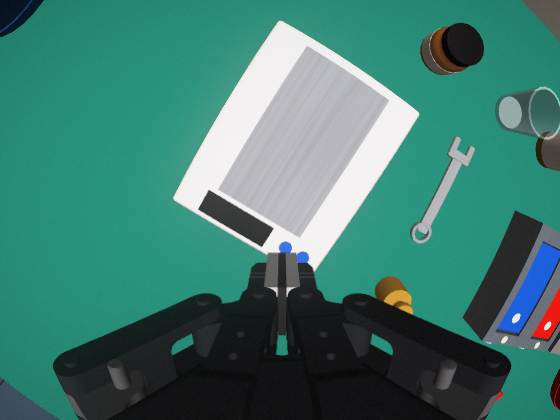

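Wrist view: the pan is fully in sight with corners at about (306,46), (389,98), (300,237), (219,191), and the display is on the robot's side. I move on to above the dot.

Call:
carry_out(
  targets=[0,0.16,0.463,0.235,3.6,0,0,0,0.16,0.463,0.235,3.6,0,0,0,0.16,0.463,0.235,3.6,0,0,0,0.16,0.463,0.235,3.6,0,0,0,0.16,0.463,0.235,3.6,0,0,0,0.16,0.463,0.235,3.6,0,0,0,0.16,0.463,0.235,3.6,0,0,0,0.16,0.463,0.235,3.6,0,0,0,0.16,0.463,0.235,3.6,0,0,0,0.16,0.463,0.235,3.6,0,0,0,0.16,0.463,0.235,3.6,0,0],
)

```text
clock: 3.08
tcp_pos: [0.5255, -0.3179, 0.1102]
orientation: [2.112, 0.218, -2.114]
contact_force: [-0.8, 0.6, -0.1]
grip_width: -0.0001
```

```bash
python3 - <<'E'
from h import *
np.set_printoptions(precision=4,suppress=True)
o=r.get_obs();I=r.camera_info("wrist");a=r.grab_frame("wrist");cv2.imwrite("pics/w2.png",a)
print(o["clock"],o["joints"],o["tcp_pos"],o["contact_force"])
h=cv2.cvtColor(a,cv2.COLOR_BGR2HSV);H,S,V=cv2.split(h)
for c in blobs(((H<8)|(H>172))&(S>170)&(V>120),800): print("red",cv2.contourArea(c),c[:,0].mean(0),*rect(I,c,.069,True))
plan((.526,-.319,.069),frame(11.5,0,-1))
# pan from the first wrist picture: camera pose at that time from the tool-fixed offset
Q0=R.from_rotvec(o["orientation"]);off=Q0.inv().apply(I["xyz"]-o["tcp_pos"]);rel=Q0.inv()*R.from_rotvec(I["orientation"])
Q1=R.from_rotvec([1.924,.517,-1.926]);I1=dict(I,xyz=np.array([.5003,.2001,.2698])+Q1.apply(off),orientation=(Q1*rel).as_rotvec())
b=cv2.imread("pics/w1.png");h=cv2.cvtColor(b,cv2.COLOR_BGR2HSV);H,S,V=cv2.split(h)
m=((S<60)&(V>90)&(V<215)).astype(np.uint8);m[250:]=0
m=cv2.morphologyEx(m,cv2.MORPH_OPEN,np.ones((5,5),np.uint8))
for c in blobs(m,3000): print("pan",cv2.contourArea(c),*rect(I1,c,.054,True))
P=cast(I1,[(306,46),(389,98),(300,237),(219,191)],.054,True);print(P[:,:2],P.mean(0))
E
```

```text
3.075 [-0.0227  0.5961  0.645   1.8413 -0.4608  0.8589 -0.5168] [ 0.5255 -0.3179  0.1102] [-0.7536  0.6017 -0.1008]
red 25594.0 [283.3638 140.1643] [ 0.5834 -0.3066] [60.503662109375, 150.09310913085938] 11.569587
shift [0.0415 0.0018 0.0002] turn [ 0.07  0.01 -0.  ] dist 0.042 ang 0.4
pan 16142.0 [0.5549 0.2043] [109.55709838867188, 189.4044647216797] 178.32983
[[0.6501 0.2564]
 [0.65   0.1478]
 [0.4594 0.1515]
 [0.4605 0.2594]] [0.555  0.2038 0.054 ]
```

View pics/w2.png

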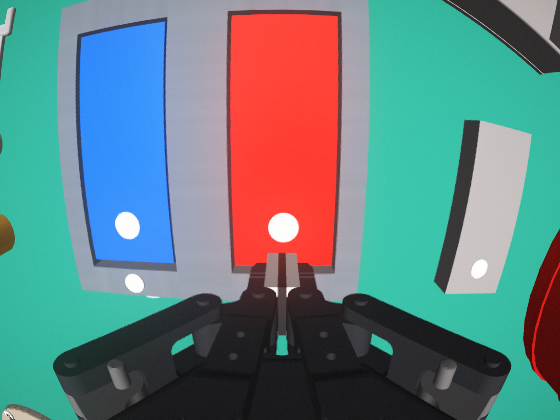

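The red slab fills (228..342, 12..270) with its dot at (283,228), right ahead of the closed fingertips. Close-up fit: slab centre (0.583,-0.307), pan centre (0.555,0.204), pan yaw -1.7°. Now the press.

Call:
carry_out(
  targets=[0,0.03,0,-0.004,0,0,0,0,0.038,0,-0.004,0,0,0,0,0.042,0,-0.004,0,0,0,0,0.046,0,-0.004,0,0,0,0,0.05,0,-0.004,0,0,0,0,0.054,0,-0.004,0,0,0,0,0.056,0,-0.004,0,0,0,0,0.056,0,-0.004,0,0,0],
)

```text
clock: 4.12
tcp_pos: [0.5297, -0.3164, 0.0543]
orientation: [2.112, 0.219, -2.113]
contact_force: [-0.1, -0.7, -0.1]
grip_width: -0.0
```

Call:
carry_out(
  targets=[0,0.002,0,0,0,0,0,0,0.003,0,0,0,0,0,0,0.004,0,0,0,0,0,0,0.004,0,0,0,0,0],
)

```text
clock: 4.62
tcp_pos: [0.5297, -0.3164, 0.0502]
orientation: [2.111, 0.219, -2.113]
contact_force: [-0.9, 0.1, 0.5]
grip_width: 0.0003
```

```bash
python3 - <<'E'
from h import *
o=r.get_obs();print(o["tcp_pos"],o["contact_force"])
a=r.grab_frame("wrist");b=r.grab_frame("side")[110:220,210:350]
cv2.imwrite("pics/m3.png",np.hstack([a[:,:400],cv2.resize(b,(400,420))[:, :]]))
E
```

```text
[ 0.52967149 -0.31639316  0.05024079] [-0.91683794  0.1442617   0.51736156]
```

View pics/m3.png

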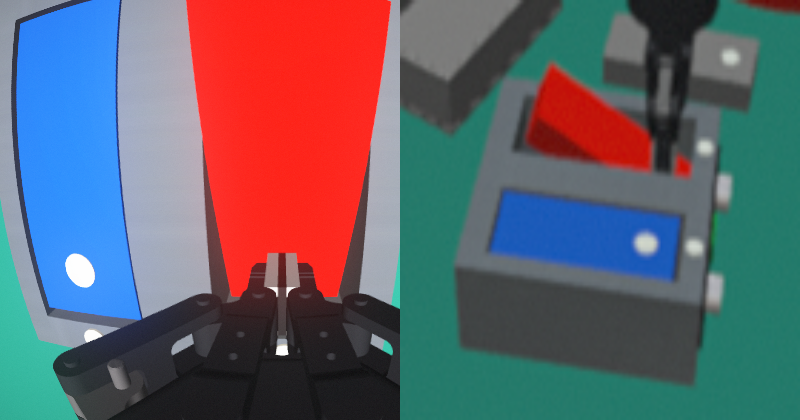

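The slab is tilting well, with its far end raised above the rim (side crop around (550,80)). I press on in 1 mm steps until it feels hard.

Call:
carry_out(
  targets=[0,0.001,0,0,0,0,0,0,0.002,0,0,0,0,0,0,0.002,0,0,0,0,0],
)

```text
clock: 5.1
tcp_pos: [0.5299, -0.3166, 0.0491]
orientation: [2.112, 0.219, -2.113]
contact_force: [-2.3, 1.5, 6.7]
grip_width: -0.0001
```

Call:
carry_out(
  targets=[0,0.001,0,0,0,0,0,0,0.001,0,0,0,0,0],
)

```text
clock: 5.35
tcp_pos: [0.5299, -0.3166, 0.049]
orientation: [2.113, 0.22, -2.112]
contact_force: [-2.4, 2.3, 9.1]
grip_width: -0.0
```

Hard stop at tip z = 0.049 m with 9 N. I release upwards.

Call:
carry_out(
  targets=[0,-0.05,0,0,0,0,0,0,-0.1,0,0,0,0,0,0.0854,-0.12,0,0,0,0,0,0.0854,-0.12,0,0,0,0,0],
)

```text
clock: 5.85
tcp_pos: [0.5305, -0.3169, 0.1701]
orientation: [2.115, 0.219, -2.109]
contact_force: [-0.3, 0.6, -1.1]
grip_width: 0.0358
```

```bash
python3 - <<'E'
from h import *
np.set_printoptions(precision=4,suppress=True)
o=r.get_obs();print(o["clock"],o["tcp_pos"],o["contact_force"])
F=frame(11.55,-28,-1);n=-F.as_matrix()[:,0];e=np.array([.621,-.2989,.0944])
plan(e+.07*n,F)
I=r.camera_info("wrist");a=r.grab_frame("wrist");cv2.imwrite("pics/w4.png",a)
h=cv2.cvtColor(a,cv2.COLOR_BGR2HSV);H,S,V=cv2.split(h)
for c in blobs(((H<8)|(H>172))&(S>170)&(V>120),800): print("red",cv2.contourArea(c),c[:,0].min(0),c[:,0].max(0))
E
```

```text
5.85 [ 0.5305 -0.3169  0.1701] [-0.3195  0.6203 -1.1175]
shift [ 0.014   0.0008 -0.0593] turn [0.06 5.57 0.01] dist 0.061 ang 27.8
red 898.0 [261 329] [330 355]
red 13820.5 [238  58] [329 231]
```

View pics/w4.png

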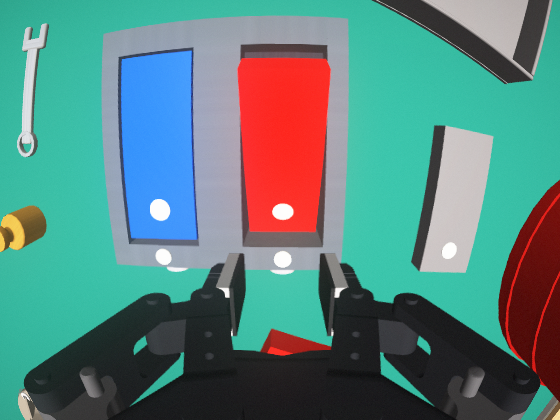

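The slab stays tilted, with its raised top corners at about (238,68) and (330,68). I cast those at z = 0.101 for the grasp point.

```bash
python3 - <<'E'
from h import *
np.set_printoptions(precision=4,suppress=True)
I=r.camera_info("wrist")
a=cv2.imread("pics/w4.png");h=cv2.cvtColor(a,cv2.COLOR_BGR2HSV);H,S,V=cv2.split(h)
m=((H<8)|(H>172))&(S>170)&(V>120)
for v in range(56,80,3):
    u=np.nonzero(m[v,:])[0];print(v,u.min() if len(u) else 0,u.max() if len(u) else 0,V[v,284])
P=cast(I,[(238,68),(330,68)],.101,True);print(P,np.linalg.norm(P[0]-P[1]))
F=frame(11.55,-28,-1);M=F.as_matrix();n=-M[:,0];sx=-M[:,2]
e=P.mean(0)-.014*sx;print("red_end",e)
for d in(.07,-.02): plan(e+d*n,F)
E
```

```text
56 0 0 113
59 241 325 250
62 240 326 250
65 239 328 250
68 238 329 252
71 238 329 253
74 238 329 253
77 238 329 253
[[ 0.6282 -0.2668  0.101 ]
 [ 0.6404 -0.3243  0.101 ]] 0.058728997124233955
red_end [ 0.6222 -0.298   0.0944]
shift [ 0.0124  0.001  -0.0613] turn [0.06 5.59 0.03] dist 0.063 ang 28.0
shift [ 0.0918  0.0013 -0.1035] turn [0.06 5.59 0.03] dist 0.138 ang 28.0
```

Call:
carry_out(
  targets=[0.0854,0.012,0.001,-0.061,0,5.6,0,0.0854,0.012,0.001,-0.061,0,5.6,0,0.0854,0.012,0.001,-0.061,0,5.6,0,0.0854,0.012,0.001,-0.061,0,5.6,0,0.0854,0.047,0.001,-0.08,0,5.6,0,0.0854,0.075,0.001,-0.095,0,5.6,0,0.0854,0.092,0.001,-0.104,0,5.6,0,0.0854,0.092,0.001,-0.104,0,5.6,0],
)

```text
clock: 6.9
tcp_pos: [0.6322, -0.2941, 0.0748]
orientation: [2.59, 0.275, -1.56]
contact_force: [-1.0, 0.6, 0.3]
grip_width: 0.0854
```

```bash
python3 - <<'E'
from h import *
np.set_printoptions(precision=4,suppress=True)
o=r.get_obs();print(o["clock"],o["joints"],o["tcp_pos"],o["contact_force"])
F=frame(11.55,-28,-1);M=F.as_matrix();n=-M[:,0]
plan(np.array([.6222,-.298,.0944])-.02*n,F)
cv2.imwrite("pics/w5.png",r.grab_frame("wrist"))
E
```

```text
6.9 [ 0.3111  0.5889  0.233   1.9316 -1.1022  0.4897  0.0808] [ 0.6322 -0.2941  0.0748] [-0.9871  0.6235  0.2659]
shift [-0.0023  0.0018  0.0002] turn [0.06 0.02 0.07] dist 0.003 ang 0.5
```

View pics/w5.png

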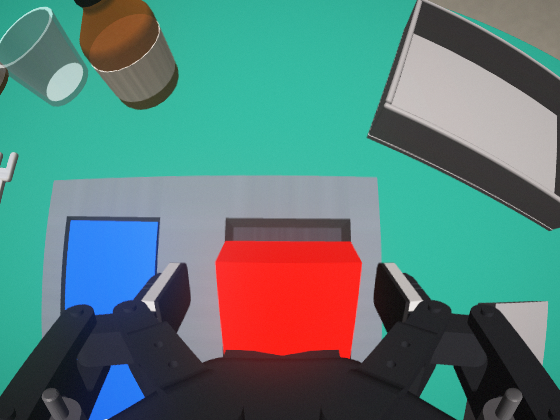

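Fingers straddle the raised end (red 217..360, pads at ~180 and ~385). I close firmly.

Call:
carry_out(
  targets=[0.05,-0.001,0.001,0,0,0,0,0.05,-0.001,0.001,0,0,0,0,0.05,-0.001,0.001,0,0,0,0,0.05,-0.001,0.001,0,0,0,0,0.05,-0.001,0.001,0,0,0,0],
  squeeze=90,
)

```text
clock: 7.58
tcp_pos: [0.6322, -0.2971, 0.0784]
orientation: [2.592, 0.27, -1.556]
contact_force: [-1.9, -0.2, 7.3]
grip_width: 0.058
```

Call:
carry_out(
  targets=[0.05,-0.009,0,-0.0047,0,0,0,0.05,-0.018,0,-0.0094,0,0,0,0.05,-0.035,0,-0.019,0,0,0,0.05,-0.062,0,-0.033,0,0,0,0.05,-0.1,0,-0.053,0,0,0,0.05,-0.132,0,-0.07,0,0,0,0.05,-0.132,0,-0.07,0,0,0],
)

```text
clock: 8.45
tcp_pos: [0.6332, -0.2981, 0.2317]
orientation: [2.594, 0.267, -1.548]
contact_force: [-0.8, -0.2, -3.3]
grip_width: 0.0578
```

```bash
python3 - <<'E'
from h import *
np.set_printoptions(precision=4,suppress=True)
o=r.get_obs();print(o["clock"],o["joints"],o["tcp_pos"],o["contact_force"],o["moment"],o["grip_width"])
a=r.grab_frame("wrist");b=r.grab_frame("side");cv2.imwrite("pics/m6.png",np.hstack([a[:,80:480],cv2.resize(b[20:230,180:380],(400,420))]))
plan((.616,.202,.25),frame(-1.7,-28,-1))
E
```

```text
8.45 [ 0.138   0.3906  0.4575  1.8448 -0.802   0.717  -0.268 ] [ 0.6332 -0.2981  0.2317] [-0.783  -0.2426 -3.3314] [-0.1887  0.6767 -0.0397] 0.057826585123158365
shift [ 0.0217 -0.491  -0.088 ] turn [ 2.4  -0.    1.29] dist 0.499 ang 13.6
```

View pics/m6.png

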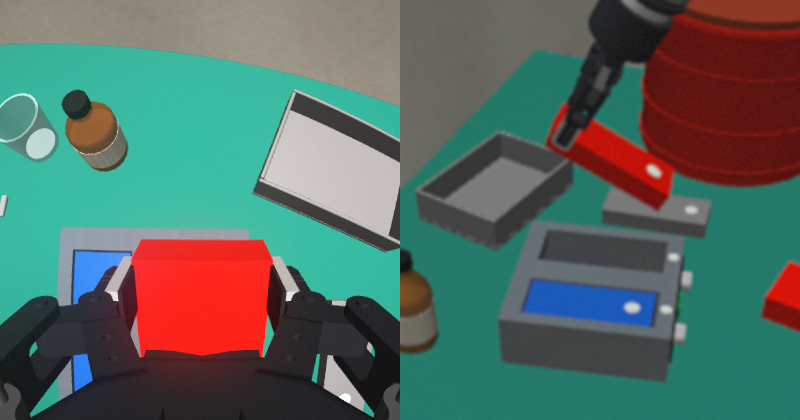

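Slab is held squarely by its raised end and clear of the holder, with its underside parallel to the slope. I compute the carry with levelling.

```bash
python3 - <<'E'
from h import *
plan((.616,.2022,.18),frame(-1.7,0,-1))
E
```

```text
shift [ 0.0835 -0.4911 -0.0552] turn [ 2.67 -5.57  0.68] dist 0.501 ang 31.1
```

Call:
carry_out(
  targets=[0.05,0.004,-0.025,-0.003,0.14,-0.28,0.03,0.05,0.012,-0.07,-0.008,0.38,-0.79,0.1,0.05,0.02,-0.12,-0.0135,0.65,-1.36,0.17,0.05,0.029,-0.17,-0.019,0.92,-1.93,0.24,0.05,0.037,-0.22,-0.025,1.2,-2.5,0.3,0.05,0.046,-0.27,-0.03,1.47,-3.06,0.37,0.05,0.054,-0.32,-0.036,1.74,-3.63,0.44,0.05,0.063,-0.37,-0.042,2.0,-4.2,0.51,0.05,0.071,-0.42,-0.047,2.28,-4.76,0.58,0.05,0.078,-0.46,-0.052,2.5,-5.22,0.64,0.05,0.083,-0.488,-0.055,2.65,-5.54,0.68,0.05,0.083,-0.491,-0.055,2.67,-5.57,0.68],
)

```text
clock: 10.05
tcp_pos: [0.6141, 0.2055, 0.1774]
orientation: [-2.205, 0.028, 2.213]
contact_force: [-0.6, 0.0, -3.9]
grip_width: 0.058
```

```bash
python3 - <<'E'
from h import *
np.set_printoptions(precision=4,suppress=True)
o=r.get_obs();print(o["clock"],o["joints"],o["tcp_pos"],o["contact_force"],o["moment"],o["grip_width"])
a=r.grab_frame("wrist");b=r.grab_frame("side");cv2.imwrite("pics/m7.png",np.hstack([a[:,80:480],cv2.resize(b[150:400,80:330],(400,420))]))
cv2.imwrite("pics/s7.png",b)
plan((.616,.2022,.072),frame(-1.7,0,-1))
E
```

```text
10.05 [-0.8704  0.5584  0.6466  1.7065 -0.3869  1.0116 -1.6828] [0.6141 0.2055 0.1774] [-0.6086  0.0336 -3.9472] [-0.0538 -0.1742 -0.0332] 0.057993178702156284
shift [ 0.1067 -0.0007 -0.0015] turn [ 0.    0.02 -0.02] dist 0.107 ang 0.1
```

View pics/m7.png

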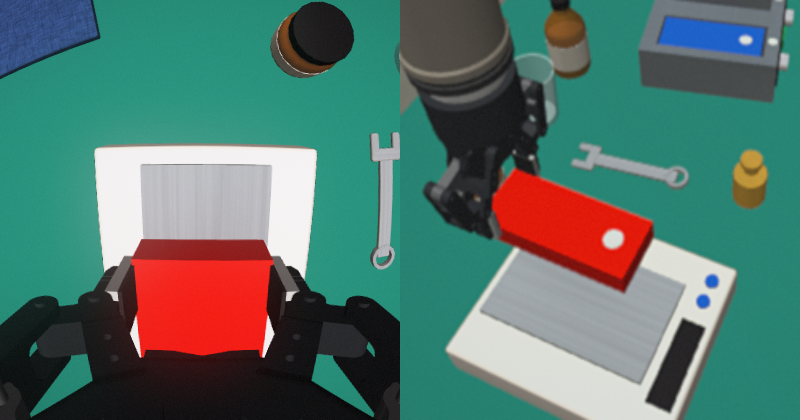

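Slab level above the pan, dot up and towards the display, yaw matching the pan in the wrist view. I check its centre with the side view and the wrist edge.

```bash
python3 - <<'E'
from h import *
np.set_printoptions(precision=4,suppress=True)
o=r.get_obs();I=r.camera_info("wrist");zt=o["tcp_pos"][2]+.018
E=cast(I,[(213,262),(352,262)],zt,True);print("end edge",E,np.linalg.norm(E[0]-E[1]))
b=cv2.imread("pics/s7.png");h=cv2.cvtColor(b,cv2.COLOR_BGR2HSV);H,S,V=cv2.split(h)
J=r.camera_info("side")
for c in blobs((S<60)&(V>215),20): 
    if cv2.contourArea(c)<300: print("dot?",c[:,0].mean(0),cast(J,c[:,0].mean(0),zt)[0])
# near (dot) end top corners: full-res side = 80+u*250/400, 150+v*250/420
for u,v in((653,222),(629,277),(517,170),(613,239)):
    p=(80+(u-400)*.625,150+v*250/420);print(p,cast(J,p,zt)[0])
E
```

```text
end edge [[0.6281 0.2308 0.1967]
 [0.6263 0.1719 0.1967]] 0.058920173602580825
dot? [212.8571 291.4643] [0.5029 0.2061 0.1967]
dot? [436.1429 182.4762] [ 0.2234 -0.1505  0.1967]
dot? [416.9796  71.1531] [ 0.3089 -0.569   0.1967]
(238.125, 282.1428571428571) [0.4755 0.1787 0.1967]
(223.125, 314.8809523809524) [0.473  0.2345 0.1967]
(153.125, 251.1904761904762) [0.6223 0.1743 0.1967]
(213.125, 292.26190476190476) [0.5019 0.2072 0.1967]
```

Slab centre is (0.5525,0.204) against the pan's (0.555,0.204), so I shift 2.5 mm along x and descend.

Call:
carry_out(
  targets=[0.05,0.03,0,-0.0025,0,0,0,0.05,0.065,0,-0.0025,0,0,0,0.05,0.095,0,-0.0025,0,0,0,0.05,0.106,0,-0.0025,0,0,0,0.05,0.109,0,-0.0025,0,0,0,0.05,0.109,0,-0.0025,0,0,0],
)

```text
clock: 10.9
tcp_pos: [0.6177, 0.2011, 0.0707]
orientation: [-2.206, 0.034, 2.207]
contact_force: [-0.4, -0.9, -2.2]
grip_width: 0.0575
```

Call:
carry_out(
  targets=[0.05,0.0015,0,0,0,0,0,0.05,0.003,0,0,0,0,0,0.05,0.003,0,0,0,0,0],
)

```text
clock: 11.28
tcp_pos: [0.6178, 0.2013, 0.0678]
orientation: [-2.206, 0.034, 2.207]
contact_force: [0.3, 0.2, -3.1]
grip_width: 0.0578
```

```bash
cat > chk.py <<'E'
from h import *
np.set_printoptions(precision=4,suppress=True)
def chk(zt):
    o=r.get_obs();print(o["clock"],o["tcp_pos"],o["contact_force"])
    for n in("scene","side"):
        J=r.camera_info(n);b=r.grab_frame(n);cv2.imwrite(f"pics/{n}_c.png",b);H,S,V=cv2.split(cv2.cvtColor(b,cv2.COLOR_BGR2HSV))
        uv=proj(J,[.555,.204,zt])[0]; red=((H<8)|(H>172))&(S>150)&(V>130)
        c=near(blobs(red,300),uv);print(n,"red",cv2.contourArea(c),*rect(J,c,zt))
        d=proj(J,[.505,.2055,zt])[0]
        c=near([k for k in blobs((S<70)&(V>200),12) if cv2.contourArea(k)<300],d);print(" dot",cast(J,c[:,0].mean(0),zt)[0])
E
python3 -c "
from chk import *
chk(r.get_obs()['tcp_pos'][2]+.018)
o=r.get_obs();I=r.camera_info('wrist');a=r.grab_frame('wrist');z=o['tcp_pos'][2]+.018
m=cv2.split(cv2.cvtColor(a,cv2.COLOR_BGR2HSV));m=((m[0]<8)|(m[0]>172))&(m[1]>150)&(m[2]>190)
c=max(blobs(m),key=cv2.contourArea)[:,0];print(c.min(0),c.max(0))
v=c[:,1].min()+3;u=np.nonzero(m[v])[0];print(v,cast(I,[(u.min(),v),(u.max(),v)],z,True))
"
```

```text
11.275 [0.6178 0.2013 0.0678] [ 0.3361  0.2189 -3.089 ]
scene red 364.0 [0.6141 0.1995] [60.8719482421875, 61.96501922607422] 85.50342
 dot [0.5029 0.2048 0.0858]
side red 2833.0 [0.5556 0.204 ] [62.16203689575195, 151.14935302734375] 177.7431
 dot [0.5063 0.2048 0.0858]
[211 259] [352 356]
262 [[0.6311 0.2311 0.0858]
 [0.6293 0.1714 0.0858]]
```

Centre (0.5555,0.204), yaw -2.3°, within a mm of the pan centre. I lower until contact.

Call:
carry_out(
  targets=[0.05,0.0015,0,0,0,0,0,0.05,0.003,0,0,0,0,0,0.05,0.004,0,0,0,0,0,0.05,0.004,0,0,0,0,0],
)

```text
clock: 11.92
tcp_pos: [0.6176, 0.2012, 0.0635]
orientation: [-2.206, 0.034, 2.208]
contact_force: [-0.5, -0.6, -2.2]
grip_width: 0.0578
```

Call:
carry_out(
  targets=[0.05,0.001,0,0,0,0,0,0.05,0.002,0,0,0,0,0,0.05,0.002,0,0,0,0,0],
)

```text
clock: 12.3
tcp_pos: [0.6176, 0.2011, 0.0615]
orientation: [-2.206, 0.034, 2.208]
contact_force: [-0.3, -0.4, -2.7]
grip_width: 0.0575
```

Call:
carry_out(
  targets=[0.05,0.001,0,0,0,0,0,0.05,0.001,0,0,0,0,0],
)

```text
clock: 12.55
tcp_pos: [0.6178, 0.2011, 0.0606]
orientation: [-2.206, 0.034, 2.207]
contact_force: [0.4, -0.1, -1.6]
grip_width: 0.0579
```

Call:
carry_out(
  targets=[0.05,0.001,0,0,0,0,0,0.05,0.001,0,0,0,0,0],
)

```text
clock: 12.8
tcp_pos: [0.6178, 0.2011, 0.0605]
orientation: [-2.206, 0.034, 2.207]
contact_force: [-2.6, -0.4, 5.8]
grip_width: 0.0574
```

Call:
carry_out(
  targets=[0.05,0.001,0,0,0,0,0,0.05,0.001,0,0,0,0,0],
)

```text
clock: 13.05
tcp_pos: [0.6178, 0.2012, 0.0605]
orientation: [-2.205, 0.033, 2.207]
contact_force: [-2.3, -0.1, 5.8]
grip_width: 0.0577
```

Contact at TCP z = 0.0605. I ease the grip, then open gently.

Call:
carry_out(
  targets=[0.055,0,0,0,0,0,0,0.055,0,0,0,0,0,0],
  squeeze=20,
)

```text
clock: 13.3
tcp_pos: [0.6178, 0.2011, 0.0606]
orientation: [-2.205, 0.033, 2.207]
contact_force: [-1.9, -1.0, -0.3]
grip_width: 0.0577
```

Call:
carry_out(
  targets=[0.06,-0.0005,0,0,0,0,0,0.062,-0.001,0,0,0,0,0,0.066,-0.001,0,0,0,0,0,0.075,-0.001,0,0,0,0,0.0854,-0.001,0,0,0,0,0,0.0854,-0.001,0,0,0,0,0],
)

```text
schema error: expected a multiple of 7 numbers
```

Call:
carry_out(
  targets=[0.06,-0.0005,0,0,0,0,0,0.062,-0.001,0,0,0,0,0,0.066,-0.001,0,0,0,0,0,0.075,-0.001,0,0,0,0,0,0.0854,-0.001,0,0,0,0,0,0.0854,-0.001,0,0,0,0,0],
)

```text
clock: 14.05
tcp_pos: [0.6178, 0.2012, 0.0615]
orientation: [-2.205, 0.033, 2.207]
contact_force: [0.2, -1.0, 0.8]
grip_width: 0.0857
```

Fingers open and contact force gone. I retract straight up.

Call:
carry_out(
  targets=[0.0854,-0.02,0,0,0,0,0,0.0854,-0.06,0,0,0,0,0,0.0854,-0.12,0,0,0,0,0,0.0854,-0.17,0,0,0,0,0,0.0854,-0.2,0,0.08,0,0,0,0.0854,-0.2,0,0.1,0,0,0,0.0854,-0.2,0,0.1,0,0,0],
)

```text
clock: 14.92
tcp_pos: [0.5161, 0.2045, 0.2636]
orientation: [-2.204, 0.027, 2.206]
contact_force: [0.7, -0.1, 0.5]
grip_width: 0.085
```

```bash
python3 -c "
from chk import *
chk(.079)
b=cv2.imread('pics/side_c.png');w=r.grab_frame('wrist');cv2.imwrite('pics/m8.png',np.hstack([w[:,80:480],b[:,60:460]]))
"
```

```text
14.925 [0.5161 0.2045 0.2636] [ 0.6769 -0.1477  0.4855]
scene red 1203.0 [0.5614 0.2018] [63.745216369628906, 167.00074768066406] 176.35817
 dot [0.5038 0.2052 0.079 ]
side red 2901.0 [0.5554 0.2043] [61.32083511352539, 149.91941833496094] 178.04665
 dot [ 0.5108 -0.2084  0.079 ]
```

View pics/m8.png

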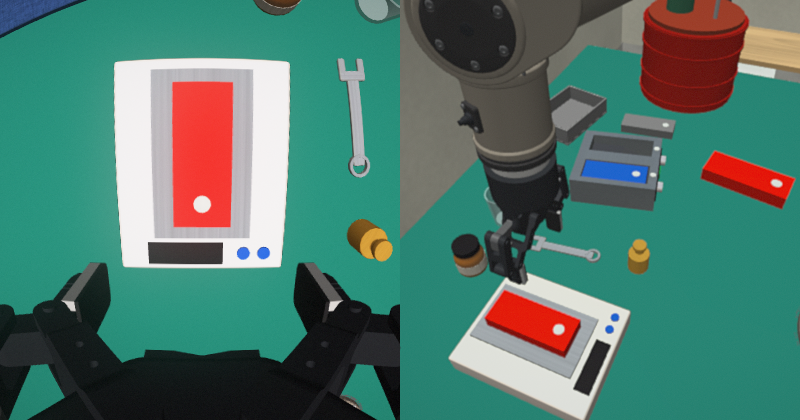

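The slab lies flat and centred on the pan, lengthwise and dot up. The blue slab is still in its pocket, and the weight, jar, beaker and wrench have not moved. I hand in.

```bash
python3 -c "
from bench import r
print(r.hand_in())"
```

```text
the job is handed in; nothing more can be done
None
```

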